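Pack out a stepped fence and hold the plate flush against it

ROBOT

A 7-joint arm with a two-finger parallel gripper is mounted at the origin on a cart in front of the work surface, level with it; the furniture and walls round the work are solid. World frame = base frame: x ahead of the robot, y to its left, z up, the work surface at z = 0. Lengths are in mm, angles in rad, forces in N, time in s.
With the tool pointing down it reaches from about 425 to 875 mm from the base axis. Payload 9.9 kg.
Tool frame: the origin (TCP) lies between the finger pads; the fingertips stand 19 mm ahead of it and the grasp point (between the pads) is the TCP; z points along the fingers, y is the line along which they close (so a half turn about z gives the same grasp; the last joint's range is limited). The gripper opens to 85 mm and grips with 20 to 120 N. Pads are 22 mm wide; open, the fingers measure 114 mm over their backs; the gripper's body (76 mm by 85 mm) begins 54 mm behind the grasp point. The pads swing forward as they close: fully open they stand 13 mm farther back than shut.
Start: joints at [1.08, 0.576, 0.025, 1.437, -0.015, 1.129, -0.057], TCP at [267.084, -619.916, 250.289] pointing down, gripper open.
Joint ranges: [-2.76, 2.76], [-0.34, 2.15], [-1.52, 1.57], [0.19, 2.46], [-1.09, 4.23], [0.17, 1.99], [-2.82, 2.82]. Speed limits (rad/s): [2.22, 2.22, 3.01, 3.01, 3.14, 3.14, 3.14].

INTERFACE

Orientations are given as a 3x3 rotation matrix whose columns are the frame's x, y, z axes.
In Python, from cell import env gives the robot as it stands. The module is installed in compiled form; this text tells all that it offers.
- The arm moves only by the tool send_rows, never from a script. Its arguments are lists of equal length, an entry for each row: "offset": the shift along the tool's x, y, z in cm, a list of three; "delta_rot": the turn, a rotation vector about the tool's x, y, z in degrees, a list of three; "hand": the gripper's target within -1 to 1 (shut at 1, half-way at 0, fully open at -1). In form: {"offset": [[dx, dy, dz], ...], "delta_rot": [[ax, ay, az], ...], "hand": [hand, ...]}. A call has 1 to 12 rows; each row is the pose to reach, as a shift and turn from the pose commanded when the call began, along the tool's axes at that moment; what a row does not reach only later rows make up. A row lasts 1/8 s, in which the tool goes at most 62.5 mm and 10.7 degrees, less where a joint would pass 70% of its speed; a pose out of reach is approached as far as the arm can. A call with a gripper value outside its range is refused whole. The fingers move at their own pace and stop on an object; "force" is the grip in N (left out, the last holds). Time passes only in rows, so rows that repeat a pose let the fingers close. It gives the time, the measured TCP pose, the force, the opening and the grip force at its end, in the units of the state.
- env.read_state(): the state, without advancing time (a new reading comes with each control period).
- env.get_image(name): name is "scene" or "top"; returns the picture (480x640x3 uint8, red, green, blue); there is no depth.
- env.camera_params(name): a dict with "fx", "fy", "cx", "cy" (pixels), "k1" (the pictures are not rectified: a ray, as slopes to the right and down, at radius r is drawn at 1 + k1 r^2 times it, then the intrinsics apply), "camera_from_world" (4x4, takes a point from world to camera coordinates). Camera axes: x right, y up, looking along -z (the intrinsics and any distortion apply to the point x, -y, -z); pixel columns grow to the right and rows downward; lengths in mm; the calibration is good to about 2 mm. A picture is of the moment at which its call begins. camera_params takes no time and is no camera call.
- env.job_done(): hands the job in; it is judged then, once.
The state is a dict: "time": time; "joint_pos": joint angles; "dq": joint speeds; "joint_torque": joint torques, N m; "ee_pos": TCP position; "orientation": TCP orientation; "wrist_force": force on the tool from outside, world axes, zero at the start; "wrist_torque": the same for the moment, N m; "finger_gap": finger opening in mm; "finger_force": force on a finger pad.
Only numpy, scipy, OpenCV 4.12 (cv2) and the standard library are available. Lean on these libraries where they do the work, as an engineer would, in place of code of your own. Each camera call takes 0.05 s, during which the arm holds its last target. There are 200 camera calls.

TASK

Lay the square-section wooden packing block in the jig, in the gap between the aluminium plate and the set-back stop, where there is room for it, lengthwise along the stop; do not put it in the narrow gap in front of the other stop. Let the block go, then push the plate firmly towards the fence until it sits flush and square against the long stop and the block, with no gaps left, and finish while still pressing the plate there. Leave the two other wooden blocks alone.

Things in the scene. Friction and masses are not known exactly. Their poses are not given: they have to be found in the camera images.
- jig: Fixed steel fitting jig on the bench: base plate 155 (x) x 240 (y) x 8 mm with a fence bar 20 mm deep along its far edge, bar top 24 mm above the bench. Origin: on the centre line of the base plate, at its underside on the bench; the base plate reaches from x = -65 to +90 mm. x points to the fence, whose near face is at x = +70 mm; y runs along the fence; z up.
- stop_short: Fixed set-back stop: steel pad on the near face of the fence, 14 mm deep (x) x 80 mm wide (y) x 16 mm high, on the base plate at one end of the fence (either end). Origin: middle of its back face, at its underside (8 mm above the bench); its near face is at x = -14 mm. Axes parallel to the jig's. Centre 55 mm left or right of the jig's centre line.
- stop_long: Fixed long stop: same as the set-back stop but 50 mm deep, its near face at x = -50 mm, so it stands out 36 mm farther; at the other end of the fence. Origin: middle of its back face, at its underside.
- plate: Loose aluminium plate 50 (x) x 190 (y) x 16 mm, about 0.41 kg, lying on the jig's base plate in front of both stops, slightly askew, its far edge roughly 10 to 18 mm short of the long stop. Origin: centre of its underside. x points to the fence. It slides freely; push its near face about midway between the two stops, without bearing down on it, so that both share the push.
- packing_block: Dark wooden packing block of nearly square section, 36 (x) x 90 (y) x 34 mm high, about 0.14 kg; starts lying flat on the bench. In the jig its 36 mm width fills the step between the two stops, its 90 mm length runs along the fence, and its top stands 18 mm above the plate and the stops. Origin: centre of its underside.
- wide_block: Dark wooden block 62 (x) x 125 (y) x 36 mm, too wide for the job, on the bench; leave alone. Origin: centre of its underside.
- thin_block: Dark wooden block 45 (x) x 100 (y) x 20 mm, too thin for the job, on the bench; leave alone. Origin: centre of its underside.

How it is judged (in metres and radians):
On the way:
1. the packing block lies on the base plate in the gap in front of the set-back stop and is let go (x of packing_block in the frame of stop_short between -0.055 and -0.029 m and y of packing_block in the frame of stop_short between -0.03 and 0.03 m and z of packing_block in the frame of jig below 0.0105 m and angle between the x axis of packing_block and the x axis of jig, either way round below 0.25 rad and contact force between the fingers and packing_block below 0.3 N), for 0.2 s.
At the end, for the whole second after the job is handed in: Block flat, let go, centred to 30 mm before the set-back stop, touching it to 1.5 mm, square to 0.03 rad; plate flat, centred to 30 mm, home to 1.5 mm, square to 0.015 rad; the fingers push the plate with over 3 N and it bears on the long stop or the block with over 1 N; all still (x of packing_block in the frame of stop_short between -0.0335 and -0.03 m and y of packing_block in the frame of stop_short between -0.03 and 0.03 m and z of packing_block in the frame of jig below 0.0105 m and angle between the x axis of packing_block and the x axis of jig, either way round below 0.03 rad and x of plate in the frame of jig between -0.0065 and -0.003 m and y of plate in the frame of jig between -0.03 and 0.03 m and z of plate in the frame of jig below 0.01 m and angle between the x axis of plate and the x axis of jig, either way round below 0.015 rad and angle between the z axis of plate and the z axis of jig, either way round below 0.03 rad and (contact force between plate and stop_long above 1 N or contact force between plate and packing_block above 1 N) and contact force between the fingers and plate above 3 N and contact force between the fingers and packing_block below 0.3 N and linear speed of each of plate, packing_block below 0.01 m/s); the arm keeps its last pose, push and grip.
It fails at once if the packing block is put down or wedged in front of the long stop (z of packing_block in the frame of jig below 0.02 m and x of packing_block in the frame of stop_long between -0.11 and 0 m and y of packing_block in the frame of stop_long between -0.06 and 0.06 m).
It fails at once if another wooden block is moved more than 20 mm (distance of any of wide_block, thin_block from where it was at the start of the episode above 0.02 m).
It also fails if it takes over 56 s, if anything falls off the work surface, if the arm or the gripper's body presses on something with over 40 N, if the wrist force passes 120 N, or if a joint passes its speed limit or range.

## Working session

There is one attempt and no reset: what is moved stays moved. The work goes in short steps, Python scripts to look and compute and a tool call to move; the robot and the scene stay as the last step left them, time stands still between calls to the robot, and variables do not carry over. Pictures are saved under pics/ and viewed, at most 10 in all, crops included, and the job is handed in when it is done.

Besides the shell and the picture viewer there is one more tool, called after "Request:" by a JSON object that holds its "op" and its "data". send_rows: Moves the arm, as the interface text tells. Its arguments: {"type":"object","properties":{"offset":{"type":"array"},"delta_rot":{"type":"array"},"hand":{"type":"array"},"force":{"type":"number"}},"required":["offset","delta_rot","hand"]}

```bash
mkdir -p pics; cat > h.py <<'E'
import numpy as np, cv2
from cell import env
def ray(name,uv):
    p=env.camera_params(name); T=np.array(p["camera_from_world"])
    x=(uv[0]-p["cx"])/p["fx"]; y=(uv[1]-p["cy"])/p["fy"]; k=p["k1"]
    xd,yd=x,y
    for _ in range(20):
        s=1+k*(x*x+y*y); x,y=xd/s,yd/s
    R=T[:3,:3]; o=-R.T@T[:3,3]
    return o, R.T@np.array([x,-y,-1.])
def pt(name,uv,z):
    o,d=ray(name,uv); return o+d*(z-o[2])/d[2]
def proj(name,P):
    p=env.camera_params(name); c=np.array(p["camera_from_world"])@np.append(P,1)
    x,y=c[0]/-c[2],-c[1]/-c[2]; s=1+p["k1"]*(x*x+y*y)
    return p["fx"]*x*s+p["cx"],p["fy"]*y*s+p["cy"]
def snap(name,f):
    im=cv2.cvtColor(env.get_image(name),cv2.COLOR_RGB2BGR); cv2.imwrite("pics/"+f,im); return im
E
python3 - <<'E'
from h import *
for n in("top","scene"):
    snap(n,n+"0.png"); p=env.camera_params(n); T=np.array(p["camera_from_world"]); print(n,p["fx"],p["k1"],(-T[:3,:3].T@T[:3,3]).round())
print(env.read_state())
E
```

```text
top 548.9713074786134 -0.11666187944485143 [ 373. -209. 1267.]
scene 571.0771283830907 -0.1828764850376981 [-487.  648.  817.]
{'time': 0.1, 'joint_pos': array([ 1.08022199,  0.57642219,  0.02484925,  1.43784211, -0.01500801,
        1.12899426, -0.05651123]), 'dq': array([ 0.00100561, -0.00114214, -0.00025459, -0.00232444,  0.00023113,
       -0.00119481, -0.00095761]), 'joint_torque': array([ 5.86092661e-03, -7.67309403e+01,  2.25761063e+00, -2.86607981e+01,
        1.57439942e-02,  8.64308939e-03, -4.02798008e-07]), 'ee_pos': array([ 266.91947669, -619.56403767,  249.53989099]), 'orientation': array([[ 9.18395478e-01,  3.95663146e-01, -6.48728983e-04],
       [ 3.95663672e-01, -9.18394515e-01,  1.33173828e-03],
       [-6.88693840e-05, -1.47974090e-03, -9.99998903e-01]]), 'wrist_force': array([0.11707126, 0.27540288, 0.18065703]), 'wrist_torque': array([-0.02687481, -0.01825933, -0.00968815]), 'finger_force': 0.0, 'finger_gap': 85.34523709034497}
```

View pics/top0.png

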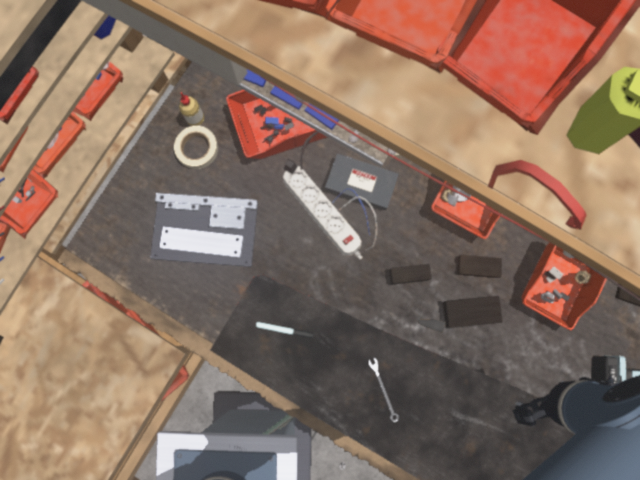

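View pics/scene0.png

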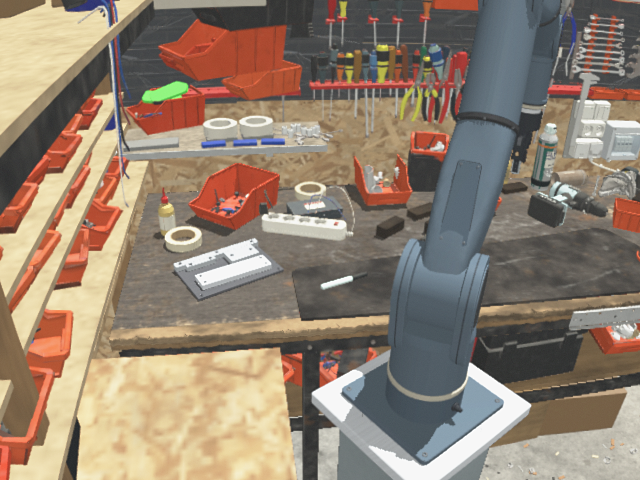

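The top view shows the jig around (205,230): fence at the top edge, long stop at (227,213), set-back stop at (182,204) and plate at (202,242). The dark blocks are at (410,273), (480,266) and (473,311), with the third clearly the widest. Next I measure them.

```bash
python3 - <<'E'
from h import *
im=cv2.imread("pics/top0.png")
g=im.max(axis=2)
m=(cv2.GaussianBlur(g,(3,3),0)<42).astype(np.uint8)
m[:240]=0;m[340:]=0;m[:,:370]=0;m[:,520:]=0
m=cv2.morphologyEx(m,cv2.MORPH_OPEN,np.ones((3,3)))
cs,_=cv2.findContours(m,0,2)
for c in cs:
    if cv2.contourArea(c)<150: continue
    r=cv2.minAreaRect(c)
    for z in(20,34):
        P=np.array([pt("top",q,z)[:2] for q in cv2.boxPoints(r)])
        e=P[1]-P[0],P[2]-P[1]
        print(np.round(r[0]),z,P.mean(0).round(1),[np.linalg.norm(v).round(1) for v in e],[np.degrees(np.arctan2(v[1],v[0])).round(1) for v in e])
def big(s,f,k,o): cv2.imwrite("pics/"+o,cv2.resize(s,None,fx=k,fy=k,interpolation=cv2.INTER_CUBIC))
a=cv2.resize(im[180:275,140:270],None,fx=6,fy=6,interpolation=2)
cv2.imwrite("pics/jig0.png",a)
s=cv2.imread("pics/scene0.png")
b=cv2.resize(im[245:335,375:515],None,fx=5,fy=5,interpolation=2)
b=np.clip(b.astype(float)*2,0,255).astype(np.uint8)
cv2.imwrite("pics/blk0.png",b[:600,:800])
E
```

```text
(no output)
```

View pics/jig0.png

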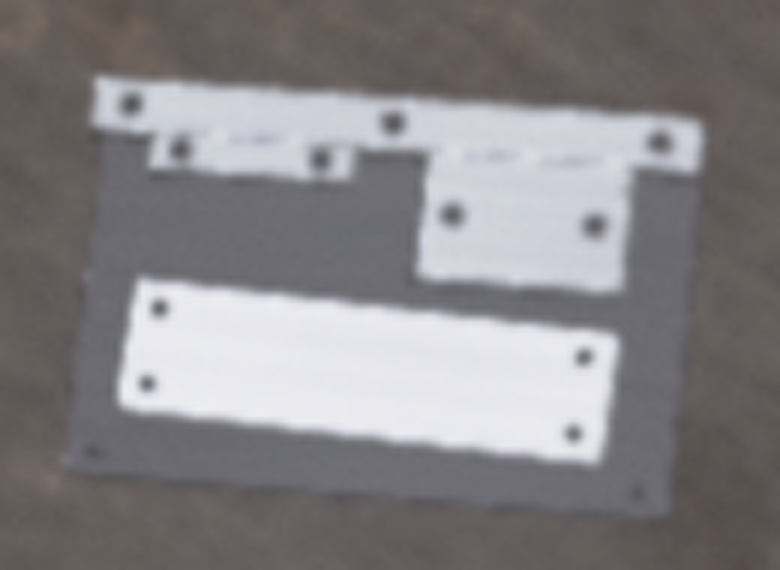

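View pics/blk0.png

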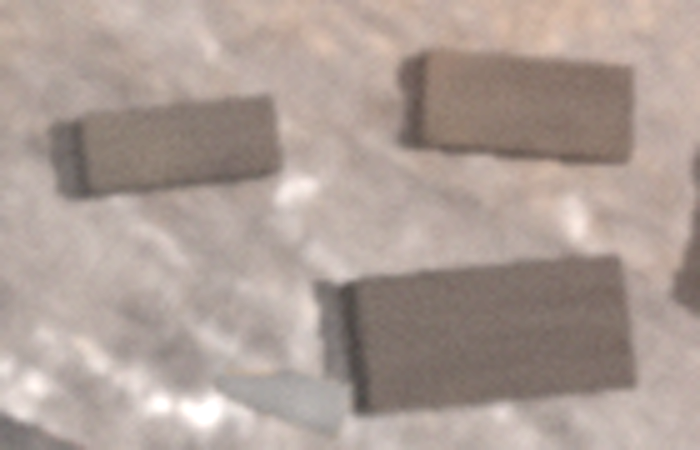

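The jig crop shows the plate corners at crop (135,280), (620,333), (600,465) and (118,408). The long stop's near edge runs (418,278)–(622,292). In the block crop, the left block is narrow (corners (80,113), (273,96), (280,178), (90,195)). The upper right one is about 210x95 px and the lower one is the wide block.

```bash
cat > m1.py <<'E'
from h import *
def rect(pts,z,k,x0,y0,cam="top"):
    return np.array([pt(cam,((a+.5)/k-.5+x0,(b+.5)/k-.5+y0),z) for a,b in pts])[:,:2]
def show(n,P):
    e=np.diff(np.vstack([P,P[:1]]),axis=0)
    print(n,"c",P.mean(0).round(1),"len",np.linalg.norm(e,axis=1).round(1),"ang",np.degrees(np.arctan2(e[:,1],e[:,0])).round(1),P.round().tolist())
E
python3 - <<'E'
from m1 import *
A=[(80,113),(273,96),(280,178),(90,195)];B=[(425,53),(633,67),(628,163),(422,150)];C=[(355,283),(620,258),(636,385),(368,412)]
for n,q in(("A",A),("B",B),("C",C)):
    for z in(20,34): show(f"{n}{z}",rect(q,z,5,375,245))
J=lambda n,q,z:show(n,rect(q,z,6,140,180))
J("fence",[(95,78),(705,118),(698,172),(92,128)],24)
J("base",[(68,468),(665,516)],8)
J("long",[(430,157),(632,167),(624,291),(418,278)],24)
J("short",[(152,140),(355,152),(353,180),(150,168)],24)
J("plate",[(135,280),(620,333),(600,465),(118,408)],24)
im=cv2.imread("pics/scene0.png")
cv2.imwrite("pics/sc1.png",cv2.resize(im[190:290,370:470],None,fx=6,fy=6,interpolation=2)[:600])
P=rect(A,34,5,375,245).mean(0); print([np.round(proj("scene",[*rect(q,34,5,375,245).mean(0),30])) for q in(A,B,C)])
E
```

```text
A20 c [ 521.1 -412. ] len [89.8 38.  88.  37.9] ang [ -84.  -175.8   96.     6.9] [[535.0, -366.0], [545.0, -455.0], [507.0, -458.0], [498.0, -370.0]]
A34 c [ 519.4 -409.8] len [88.8 37.5 87.  37.5] ang [ -84.  -175.8   96.     6.9] [[533.0, -364.0], [543.0, -452.0], [505.0, -455.0], [496.0, -368.0]]
B20 c [ 540.9 -573.8] len [98.4 45.1 96.9 45.3] ang [-92.9 175.1  87.2  -3. ] [[566.0, -526.0], [561.0, -624.0], [516.0, -621.0], [521.0, -524.0]]
B34 c [ 539.  -569.7] len [97.3 44.6 95.8 44.7] ang [-92.9 175.1  87.2  -3. ] [[564.0, -523.0], [559.0, -620.0], [514.0, -616.0], [519.0, -520.0]]
C20 c [ 436.4 -556.4] len [124.5  58.4 125.3  58.7] ang [ -84.1 -174.1   96.1    5.1] [[459.0, -492.0], [472.0, -616.0], [414.0, -622.0], [401.0, -497.0]]
C34 c [ 435.7 -552.5] len [123.1  57.7 123.9  58.1] ang [ -84.1 -174.1   96.1    5.1] [[458.0, -489.0], [471.0, -611.0], [413.0, -617.0], [400.0, -494.0]]
fence c [685.2  67.6] len [242.6  21.7 240.5  20.3] ang [-93.1 175.   86.6   0.8] [[702.0, 188.0], [689.0, -54.0], [668.0, -52.0], [682.0, 188.0]]
base c [542.1  75.4] len [236. 236.] ang [-93.5  86.5] [[549.0, 193.0], [535.0, -42.0]]
long c [646.2  14.2] len [79.4 49.1 80.5 48.2] ang [-92.1 178.8  87.3  -2.5] [[672.0, 53.0], [669.0, -26.0], [620.0, -25.0], [624.0, 55.0]]
short c [669.9 123.2] len [81.  11.2 80.9 11.3] ang [-9.270e+01  1.793e+02  8.730e+01 -1.000e-01] [[677.0, 164.0], [674.0, 83.0], [662.0, 83.0], [666.0, 164.0]]
plate c [586.9  73.3] len [191.8  51.8 189.6  50.6] ang [-95.3 173.8  84.3  -3.8] [[621.0, 167.0], [604.0, -24.0], [552.0, -19.0], [571.0, 170.0]]
[array([390., 224.]), array([423., 206.]), array([444., 221.])]
```

Block A (left) measures about 88x37 mm, so it is the packing block. B is the thin block (97x45) and C the wide one. The jig's origin is near (606,72) with yaw about -3.2°, and the set-back stop is at y=+55. The plate has room for the block. I'll write a target-to-offset helper and move to the block.

```bash
cat > go.py <<'E'
from h import *
from scipy.spatial.transform import Rotation as Rot
def jig(x,y,z,o=(606,72),a=-3.2):
    c,s=np.cos(np.radians(a)),np.sin(np.radians(a)); return [o[0]+c*x-s*y,o[1]+s*x+c*y,z]
def rel(P,yaw=None,ref=None):
    """tool y at world angle yaw, tool pointing down; prints offset cm, rot deg"""
    st=env.read_state(); R=np.array(st["orientation"]); p=np.array(st["ee_pos"]) if ref is None else np.array(ref)
    off=R.T@(np.array(P)-p)/10; rv=np.zeros(3)
    if yaw is not None:
        t=np.radians(yaw); y=np.array([np.cos(t),np.sin(t),0]); z=np.array([0,0,-1.]); 
        rv=Rot.from_matrix(R.T@np.column_stack([np.cross(y,z),y,z])).as_rotvec(degrees=True)
    print("t",st["time"],"pos",p.round(1),"F",np.round(st["wrist_force"],1),"gap",round(st["finger_gap"],1),"off",off.round(2),"rot",rv.round(1))
E
python3 - <<'E'
from go import *
rel([519.4,-409.8,130],6); rel([519.4,-409.8,37],6)
E
```

```text
t 0.1 pos [ 266.9 -619.6  249.5] F [0.1 0.3 0.2] gap 85.3 off [31.49 -9.26 11.97] rot [ -0.1  -0.1 -72.7]
t 0.1 pos [ 266.9 -619.6  249.5] F [0.1 0.3 0.2] gap 85.3 off [31.49 -9.24 21.27] rot [ -0.1  -0.1 -72.7]
```

Request:
{"op": "send_rows", "data": {"offset": [[4,-1.2,0],[8,-2.4,1],[12,-3.5,2],[16,-4.7,4],[20,-5.9,6],[24,-7.1,8],[28,-8.2,10],[31.5,-9.2,12],[31.5,-9.2,12],[31.5,-9.2,12],[31.5,-9.2,12]], "delta_rot": [[0,0,-9],[0,0,-18],[0,0,-27],[0,0,-36],[0,0,-45],[0,0,-54],[0,0,-63],[0,0,-72.7],[0,0,-72.7],[0,0,-72.7],[0,0,-72.7]], "hand": [-1,-1,-1,-1,-1,-1,-1,-1,-1,-1,-1], "force": 40}}

```text
time: 1.48
ee_pos: [519.1, -412.1, 130.7]
orientation: [[-0.102, 0.995, -0.0], [0.995, 0.102, -0.001], [-0.001, -0.0, -1.0]]
wrist_force: [0.7, -0.3, 0.1]
finger_gap: 85.6
finger_force: 0.0
```

```bash
python3 - <<'E'
from go import *
rel([519.4,-409.8,37],6)
im=snap("top","t1.png"); u=proj("top",[519,-410,30]); print(u)
u=[int(v) for v in u]; c=im[u[1]-50:u[1]+50,u[0]-60:u[0]+60]
cv2.imwrite("pics/t1c.png",cv2.resize(c,None,fx=5,fy=5,interpolation=2))
E
```

```text
t 1.475 pos [ 519.1 -412.1  130.7] F [ 0.7 -0.3  0.1] gap 85.6 off [0.24 0.06 9.37] rot [-0.   0.1 -0.1]
(np.float64(410.61588783972695), np.float64(274.08057866708384))
```

Request:
{"op": "send_rows", "data": {"offset": [[0.2,0,4],[0.2,0,8],[0.2,0,9.3],[0.2,0,9.3],[0.2,0,9.3],[0.2,0,9.3],[0.2,0,9.3],[0.2,0,9.3],[0.2,0,9.3],[0.2,0,9.3],[0.2,0,9.3],[0.2,0,9.3]], "delta_rot": [[0,0,0],[0,0,0],[0,0,0],[0,0,0],[0,0,0],[0,0,0],[0,0,0],[0,0,0],[0,0,0],[0,0,0],[0,0,0],[0,0,0]], "hand": [-1,-1,-1,-1,1,1,1,1,1,1,1,1], "force": 40}}

```text
time: 3.02
ee_pos: [520.2, -409.2, 38.5]
orientation: [[-0.105, 0.995, 0.001], [0.995, 0.105, -0.001], [-0.001, 0.001, -1.0]]
wrist_force: [-1.4, -0.1, 6.3]
finger_gap: 35.0
finger_force: 39.9
```

Request:
{"op": "send_rows", "data": {"offset": [[0,0,-2],[0,0,-6],[0,0,-12],[0,0,-12],[0,0,-12]], "delta_rot": [[0,0,0],[0,0,0],[0,0,0],[0,0,0],[0,0,0]], "hand": [1,1,1,1,1]}}

```text
time: 3.65
ee_pos: [519.6, -408.8, 158.2]
orientation: [[-0.105, 0.995, 0.001], [0.995, 0.105, -0.001], [-0.001, 0.0, -1.0]]
wrist_force: [-0.1, -0.5, -1.6]
finger_gap: 34.9
finger_force: 40.5
```

```bash
python3 - <<'E'
from go import *
rel(jig(33,55,150),-3.2); print(jig(33,55,60))
E
```

```text
t 3.65 pos [ 519.6 -408.8  158.2] F [-0.1 -0.5 -1.6] gap 34.9 off [51.81 17.76  0.79] rot [0.  0.  9.2]
[np.float64(642.0187279926294), np.float64(125.07213236523455), 60]
```

Request:
{"op": "send_rows", "data": {"offset": [[4,1.4,0],[9,3.1,0],[14,4.8,0],[19,6.5,0],[24,8.2,0],[29,9.9,0],[34,11.7,0],[39,13.4,0],[44,15.1,0],[48.5,16.6,0.4],[51.8,17.8,0.8],[51.8,17.8,0.8]], "delta_rot": [[0,0,0],[0,0,1],[0,0,2],[0,0,3],[0,0,4],[0,0,5],[0,0,6],[0,0,7],[0,0,8],[0,0,9],[0,0,9.2],[0,0,9.2]], "hand": [1,1,1,1,1,1,1,1,1,1,1,1]}}

```text
time: 5.15
ee_pos: [641.4, 129.3, 147.5]
orientation: [[0.05, 0.999, -0.003], [0.999, -0.05, 0.002], [0.002, -0.003, -1.0]]
wrist_force: [0.5, -0.1, -1.8]
finger_gap: 35.0
finger_force: 40.4
```

Request:
{"op": "send_rows", "data": {"offset": [[0,0,2],[0,0,4],[0,0,6],[0,0,8],[0,0,8],[0,0,8]], "delta_rot": [[0,0,0],[0,0,0],[0,0,0],[0,0,0],[0,0,0],[0,0,0]], "hand": [1,1,1,1,1,1]}}

```text
time: 5.9
ee_pos: [642.6, 124.4, 69.5]
orientation: [[0.056, 0.998, -0.0], [0.998, -0.056, -0.0], [-0.0, -0.0, -1.0]]
wrist_force: [0.5, -0.3, -0.3]
finger_gap: 35.0
finger_force: 40.4
```

```bash
python3 - <<'E'
from go import *
rel(jig(33,55,48),-3.2)
t=snap("top","t2.png"); s=snap("scene","s2.png")
u=[int(v) for v in proj("top",jig(0,0,10))]; a=cv2.resize(t[u[1]-60:u[1]+60,u[0]-80:u[0]+80],None,fx=5,fy=5,interpolation=2)
v=[int(v) for v in proj("scene",jig(0,0,10))]; b=cv2.resize(s[v[1]-60:v[1]+60,v[0]-80:v[0]+80],None,fx=5,fy=5,interpolation=2)
print(u,v); cv2.imwrite("pics/t2c.png",a); cv2.imwrite("pics/s2c.png",b)
E
```

```text
t 5.9 pos [642.6 124.4  69.5] F [ 0.5 -0.3 -0.3] gap 35.0 off [ 0.06 -0.06  2.15] rot [-0.  0. -0.]
[202, 234] [229, 271]
```

View pics/s2c.png

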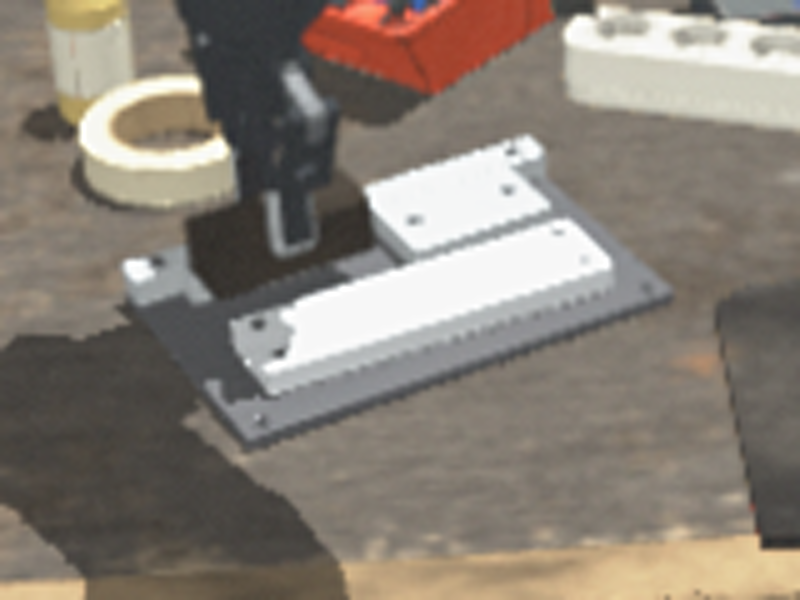

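The scene crop shows the block hanging over the gap, with its near lower edge from about (220,300) to (375,245), and the fingertip (290,250) above its lower edge. I check that edge and the plate in jig coordinates.

```bash
python3 - <<'E'
from go import *
f=lambda q,z:pt("scene",((q[0]+.5)/5-.5+229-80,(q[1]+.5)/5-.5+271-60),z)
def J(P):
    d=np.array(P[:2])-[606,72]; a=np.radians(-3.2); return np.round([d[0]*np.cos(a)+d[1]*np.sin(a),-d[0]*np.sin(a)+d[1]*np.cos(a)],1)
for n,q,z in(("blk near bot L",(220,300),31),("blk near bot R",(375,245),31),("base nearL",(250,445),8),("base nearR",(668,295),8),("plate nearR top",(612,268),24),("plate farR",(570,222),24),("plate nearL",(265,372),24),("plate farL",(232,322),24),("long nearL",(403,253),24),("long nearR",(550,205),24),("fence L near",(135,285),24)):
    print(n,f(q,z).round(1),J(f(q,z)))
E
```

```text
blk near bot L [634.5 161.1  31. ] [23.5 90.5]
blk near bot R [633.3  72.3  31. ] [27.2  1.8]
base nearL [545.5 193.4   8. ] [-67.2 117.8]
base nearR [534.2 -42.2   8. ] [ -65.3 -118. ]
plate nearR top [551.7 -19.8  24. ] [-49.  -94.7]
plate farR [602.  -26.9  24. ] [  1.6 -99. ]
plate nearL [574.3 168.3  24. ] [-37.1  94.3]
plate farL [623. 161.  24.] [12.  89.9]
long nearL [627.9  59.3  24. ] [ 22.6 -11.4]
long nearR [622.7 -27.7  24. ] [ 22.2 -98.6]
fence L near [682.9 185.8  24. ] [ 70.4 117.9]
```

View pics/t2c.png

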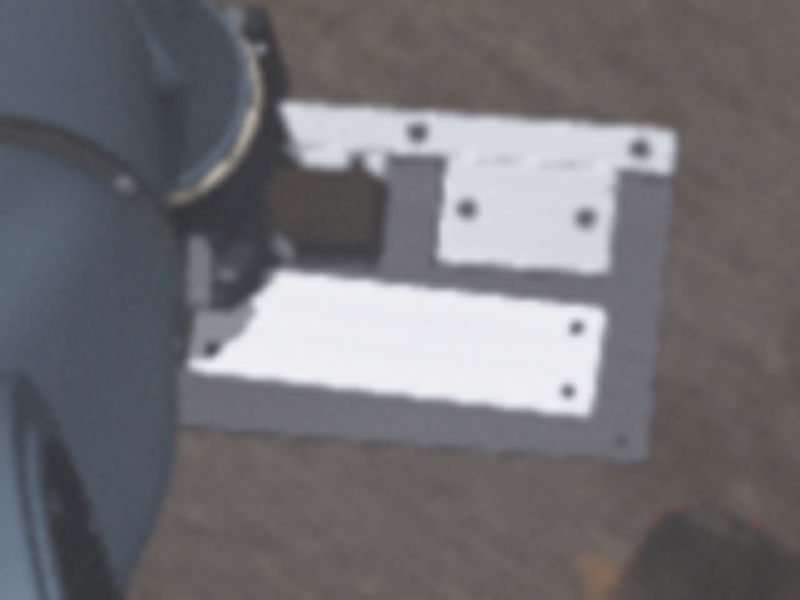

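The top view shows the block's right end, with the lower near-right corner at about crop (381,262). That corner is clear of the plate's far edge (about 280), and the far edge (385,178) is just short of the set-back stop (165). I triangulate the corner.

```bash
python3 - <<'E'
from go import *
def J(P):
    d=np.array(P[:2])-[606,72]; a=np.radians(-3.2); return np.round([d[0]*np.cos(a)+d[1]*np.sin(a),-d[0]*np.sin(a)+d[1]*np.cos(a)],1)
qs=((375+.5)/5-.5+149,(245+.5)/5-.5+211)
for q in((381,262),(381,256)):
    qt=((q[0]+.5)/5-.5+122,(q[1]+.5)/5-.5+174)
    o1,d1=ray("scene",qs);o2,d2=ray("top",qt)
    s=np.linalg.lstsq(np.column_stack([d1,-d2]),o2-o1,rcond=None)[0]
    A,B=o1+s[0]*d1,o2+s[1]*d2; print(A.round(1),B.round(1),J((A+B)/2))
g=lambda q,z:J(pt("top",((q[0]+.5)/5-.5+122,(q[1]+.5)/5-.5+174),z))
for z in(31,38): print(z,"near bot",g((381,262),z),"far top",g((385,178),z+34),"near top",g((378,243),z+34))
print("stop near",g((380,172),24), "plate far",g((380,283),24))
E
```

```text
[620.5  78.9  40. ] [620.1  78.4  39.8] [13.9  7.4]
[622.4  77.9  38.6] [623.   78.7  39. ] [16.3  7.2]
31 near bot [15.3  9.3] far top [47.6  3.5] near top [17.5  3.3]
38 near bot [14.   7.6] far top [46.1  1.8] near top [16.2  1.6]
stop near [59.3 16.3] plate far [ 6.7 10.4]
```

Request:
{"op": "send_rows", "data": {"offset": [[0.05,0.1,0.7],[0.05,0.1,1.3],[0.05,0.1,1.8],[0.05,0.1,2.0],[0.05,0.1,2.0],[0.05,0.1,2.0]], "delta_rot": [[0,0,0],[0,0,0],[0,0,0],[0,0,0],[0,0,0],[0,0,0]], "hand": [1,1,1,1,1,1]}}

```text
time: 6.75
ee_pos: [643.7, 125.5, 49.5]
orientation: [[0.056, 0.998, 0.0], [0.998, -0.056, 0.0], [0.0, 0.0, -1.0]]
wrist_force: [0.7, -0.6, -0.7]
finger_gap: 34.8
finger_force: 40.4
```

```bash
python3 - <<'E'
from go import *
rel(jig(34,55,47),-3.2)
s=snap("scene","s3.png"); cv2.imwrite("pics/s3c.png",cv2.resize(s[215:295,165:265],None,fx=7,fy=7,interpolation=2))
E
```

```text
t 6.75 pos [643.7 125.5  49.5] F [ 0.7 -0.6 -0.7] gap 34.8 off [-0.05 -0.07  0.25] rot [ 0. -0.  0.]
```

View pics/s3c.png

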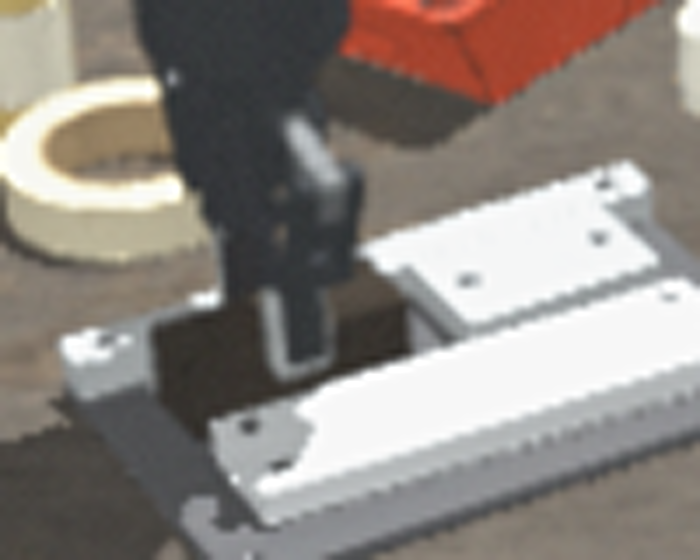

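The block is entering the gap. The fingertip at (300,370) is still slightly above the plate's edge, and no contact shows. I go down in small steps.

Request:
{"op": "send_rows", "data": {"offset": [[0,0,0.1],[0,0,0.2],[0,0,0.25],[0,0,0.25],[0,0,0.25]], "delta_rot": [[0,0,0],[0,0,0],[0,0,0],[0,0,0],[0,0,0]], "hand": [1,1,1,1,1]}}

```text
time: 7.42
ee_pos: [643.6, 125.5, 46.8]
orientation: [[0.056, 0.998, -0.0], [0.998, -0.056, 0.0], [0.0, -0.0, -1.0]]
wrist_force: [-0.1, -0.3, -1.4]
finger_gap: 35.2
finger_force: 40.4
```

Request:
{"op": "send_rows", "data": {"offset": [[0,0,0.05],[0,0,0.1],[0,0,0.15],[0,0,0.15],[0,0,0.15]], "delta_rot": [[0,0,0],[0,0,0],[0,0,0],[0,0,0],[0,0,0]], "hand": [1,1,1,1,1]}}

```text
time: 8.05
ee_pos: [643.7, 125.5, 46.5]
orientation: [[0.056, 0.998, 0.001], [0.998, -0.056, -0.0], [0.0, 0.001, -1.0]]
wrist_force: [-3.1, -0.1, 11.4]
finger_gap: 35.0
finger_force: 41.8
```

Contact came at TCP z=46.5, which is exactly 8 mm above the grasp height, so the block is on the base plate. I relieve the load and release.

Request:
{"op": "send_rows", "data": {"offset": [[0,0,-0.1],[0,0,-0.1],[0,0,-0.1],[0,0,-0.1],[0,0,-0.1],[0,0,-0.1],[0,0,-0.1],[0,0,-0.1]], "delta_rot": [[0,0,0],[0,0,0],[0,0,0],[0,0,0],[0,0,0],[0,0,0],[0,0,0],[0,0,0]], "hand": [1,0,-0.5,-0.5,-0.5,-0.5,-0.5,-0.5]}}

```text
time: 9.05
ee_pos: [643.6, 125.4, 46.3]
orientation: [[0.056, 0.998, -0.0], [0.998, -0.056, 0.0], [0.0, -0.0, -1.0]]
wrist_force: [-0.5, 0.8, -0.8]
finger_gap: 64.0
finger_force: 0.0
```

Request:
{"op": "send_rows", "data": {"offset": [[0,0,-1],[0,0,-3],[0,0,-7],[0,-4,-10],[0,-9,-12],[0,-14,-12],[0,-14,-12],[0,-14,-12]], "delta_rot": [[0,0,0],[0,0,0],[0,0,0],[0,0,0],[0,0,0],[0,0,0],[0,0,0],[0,0,0]], "hand": [-0.5,-0.5,-0.5,1,1,1,1,1]}}

```text
time: 10.05
ee_pos: [504.8, 133.3, 167.2]
orientation: [[0.056, 0.998, 0.002], [0.998, -0.056, 0.0], [0.001, 0.002, -1.0]]
wrist_force: [0.1, -0.8, 0.5]
finger_gap: 0.1
finger_force: 0.0
```

```bash
python3 - <<'E'
from go import *
rel(jig(-90,0,60),-3.2)
t=snap("top","t4.png"); s=snap("scene","s4.png")
a=cv2.resize(t[185:275,145:265],None,fx=6,fy=6,interpolation=2)
b=cv2.resize(s[225:305,165:285],None,fx=6,fy=6,interpolation=2)
cv2.imwrite("pics/b4.png",cv2.resize(np.vstack([a[:,:600],b[:,:600]]),None,fx=.58,fy=.58,interpolation=3))
cv2.imwrite("pics/b4s.png",b)
E
```

```text
t 10.05 pos [504.8 133.3 167.2] F [ 0.1 -0.8  0.5] gap 0.1 off [-5.56  1.42 10.72] rot [ 0.1 -0.   0. ]
```

View pics/b4s.png

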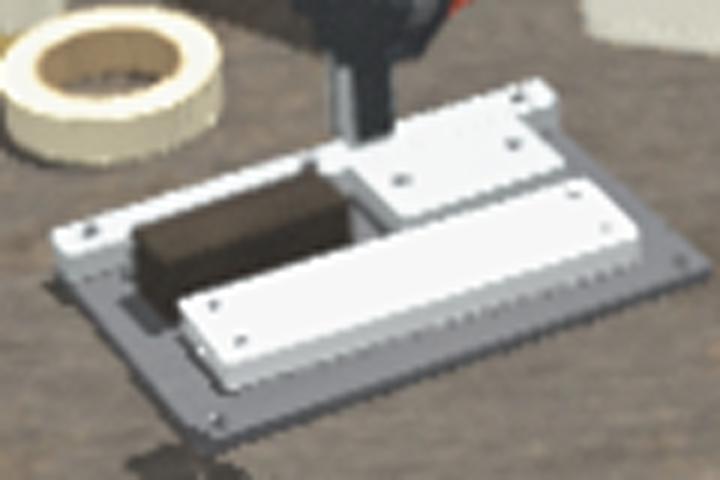

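The scene crop shows the block lying flat in the gap in front of the set-back stop, with the plate free in front of it. Now I bring the closed fingers down in front of the plate's near face at y=0.

Request:
{"op": "send_rows", "data": {"offset": [[-3,1,4],[-5.6,1.4,9],[-5.6,1.4,12],[-5.6,1.4,13.5],[-5.6,1.4,13.5],[-5.6,1.4,13.5]], "delta_rot": [[0,0,0],[0,0,0],[0,0,0],[0,0,0],[0,0,0],[0,0,0]], "hand": [1,1,1,1,1,1]}}

```text
time: 10.9
ee_pos: [515.5, 77.1, 32.2]
orientation: [[0.055, 0.998, 0.002], [0.998, -0.055, 0.0], [0.001, 0.002, -1.0]]
wrist_force: [0.3, 0.2, 0.4]
finger_gap: 0.1
finger_force: 0.0
```

Request:
{"op": "send_rows", "data": {"offset": [[0,0.5,0],[0,1,0],[0,1.4,0],[0,1.7,0],[0,2.0,0],[0,2.3,0],[0,2.6,0],[0,2.6,0]], "delta_rot": [[0,0,0],[0,0,0],[0,0,0],[0,0,0],[0,0,0],[0,0,0],[0,0,0],[0,0,0]], "hand": [1,1,1,1,1,1,1,1]}}

```text
time: 11.9
ee_pos: [540.9, 75.1, 31.3]
orientation: [[0.056, 0.998, 0.0], [0.998, -0.056, 0.0], [0.0, 0.0, -1.0]]
wrist_force: [0.3, 0.5, -0.0]
finger_gap: 0.3
finger_force: 0.0
```

```bash
python3 - <<'E'
from go import *
rel(jig(-45,0,32),-3.2)
E
```

```text
t 11.9 pos [540.9  75.1  31.3] F [ 0.3  0.5 -0. ] gap 0.3 off [ 0.06  2.02 -0.07] rot [ 0. -0.  0.]
```

Push slowly, 2.5 mm per row, staying just short of home.

Request:
{"op": "send_rows", "data": {"offset": [[0,0.25,-0.05],[0,0.5,-0.05],[0,0.75,-0.05],[0,1.0,-0.05],[0,1.2,-0.05],[0,1.4,-0.05],[0,1.4,-0.05]], "delta_rot": [[0,0,0],[0,0,0],[0,0,0],[0,0,0],[0,0,0],[0,0,0],[0,0,0]], "hand": [1,1,1,1,1,1,1]}}

```text
time: 12.78
ee_pos: [554.8, 74.2, 31.7]
orientation: [[0.056, 0.998, 0.0], [0.998, -0.056, -0.0], [-0.0, 0.0, -1.0]]
wrist_force: [-2.0, -0.7, 0.3]
finger_gap: 0.2
finger_force: 1.2
```

Request:
{"op": "send_rows", "data": {"offset": [[0,0.15,0],[0,0.3,0],[0,0.45,0],[0,0.6,0],[0,0.6,0]], "delta_rot": [[0,0,0],[0,0,0],[0,0,0],[0,0,0],[0,0,0]], "hand": [1,1,1,1,1]}}

```text
time: 13.4
ee_pos: [560.8, 73.9, 31.8]
orientation: [[0.056, 0.998, 0.0], [0.998, -0.056, 0.0], [0.0, 0.0, -1.0]]
wrist_force: [-3.6, -0.5, -1.0]
finger_gap: -0.3
finger_force: 1.1
```

Request:
{"op": "send_rows", "data": {"offset": [[0,0.1,0],[0,0.2,0],[0,0.3,0],[0,0.3,0]], "delta_rot": [[0,0,0],[0,0,0],[0,0,0],[0,0,0]], "hand": [1,1,1,1]}}

```text
time: 13.9
ee_pos: [562.5, 73.4, 31.7]
orientation: [[0.056, 0.998, -0.002], [0.998, -0.056, -0.001], [-0.001, -0.002, -1.0]]
wrist_force: [-6.8, -2.0, 2.5]
finger_gap: 0.2
finger_force: 3.5
```

```bash
python3 - <<'E'
from go import *
rel(jig(-45,0,32),-3.2)
t=snap("top","t5.png"); s=snap("scene","s5.png")
cv2.imwrite("pics/s5c.png",cv2.resize(s[225:305,165:285],None,fx=6,fy=6,interpolation=2))
cv2.imwrite("pics/t5c.png",cv2.resize(t[185:275,145:265],None,fx=6,fy=6,interpolation=2))
E
```

```text
t 13.9 pos [562.5  73.4  31.7] F [-6.8 -2.   2.5] gap 0.2 off [ 0.11 -0.15 -0.03] rot [-0.1  0.1 -0. ]
```

View pics/s5c.png

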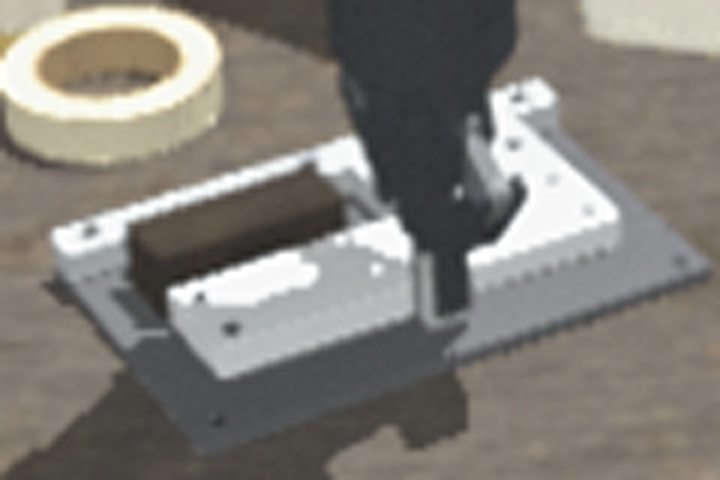

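The right side of the plate has reached the long stop, and the left end still lags near the block. I keep pushing in small steps.

Request:
{"op": "send_rows", "data": {"offset": [[0,0.1,0],[0,0.2,0],[0,0.3,0],[0,0.3,0]], "delta_rot": [[0,0,0],[0,0,0],[0,0,0],[0,0,0]], "hand": [1,1,1,1]}}

```text
time: 14.5
ee_pos: [562.9, 73.3, 31.4]
orientation: [[0.055, 0.998, -0.007], [0.998, -0.055, -0.002], [-0.002, -0.007, -1.0]]
wrist_force: [-15.3, 0.5, 8.8]
finger_gap: -0.3
finger_force: 7.7
```

Request:
{"op": "send_rows", "data": {"offset": [[0,0.1,0],[0,0.2,0],[0,0.2,0],[0,0.2,0]], "delta_rot": [[0,0,0],[0,0,0],[0,0,0],[0,0,0]], "hand": [1,1,1,1]}}

```text
time: 15.0
ee_pos: [563.0, 73.3, 31.3]
orientation: [[0.055, 0.998, -0.01], [0.999, -0.055, -0.002], [-0.003, -0.01, -1.0]]
wrist_force: [-21.1, 0.0, 13.9]
finger_gap: -0.3
finger_force: 10.7
```

Request:
{"op": "send_rows", "data": {"offset": [[0,0,-0.05],[0,0,-0.1],[0,0,-0.1]], "delta_rot": [[0,0,0],[0,0,0],[0,0,0]], "hand": [1,1,1]}}

```text
time: 15.38
ee_pos: [563.1, 73.3, 31.7]
orientation: [[0.055, 0.998, -0.01], [0.999, -0.055, -0.002], [-0.002, -0.01, -1.0]]
wrist_force: [-18.2, 1.0, 6.2]
finger_gap: 0.1
finger_force: 9.5
```

```bash
python3 - <<'E'
from go import *
rel(jig(-45,0,32),-3.2)
t=snap("top","t6.png"); s=snap("scene","s6.png")
a=cv2.resize(s[230:300,168:278],None,fx=7,fy=7,interpolation=2)[:,:770]
b=cv2.resize(t[190:265,150:260],None,fx=7,fy=7,interpolation=2)[:,:770]
c=np.vstack([a,b]); k=600/c.shape[0]; cv2.imwrite("pics/c6.png",cv2.resize(c,None,fx=k,fy=k,interpolation=3)); print(c.shape,k)
E
```

```text
t 15.375 pos [563.1  73.3  31.7] F [-18.2   1.    6.2] gap 0.1 off [ 0.11 -0.21 -0.03] rot [-0.6  0.1  0.1]
(1015, 770, 3) 0.5911330049261084
```

View pics/c6.png

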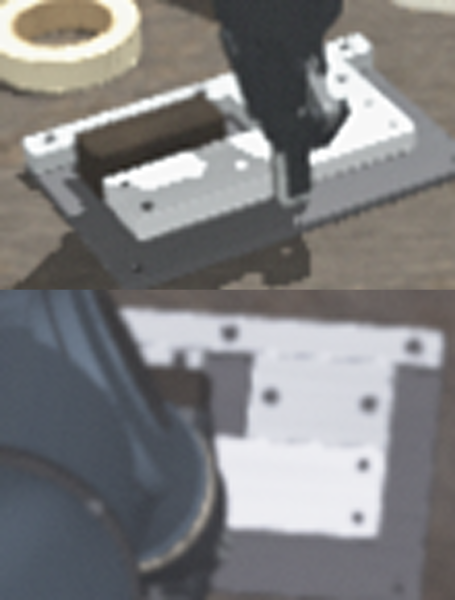

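The plate is flush on the long stop with no gap visible, and the block lies between plate and stop. To make sure the block is seated too, I back off and press in line with the block, then with the long stop, comparing where each push stops.

Request:
{"op": "send_rows", "data": {"offset": [[0,-0.6,0],[0,-1.2,0],[2.2,-1.2,0],[4.5,-1.2,0],[4.5,-1.2,0],[4.5,-0.7,0],[4.5,-0.5,0],[4.5,-0.3,0],[4.5,-0.2,0],[4.5,-0.1,0],[4.5,-0.1,0]], "delta_rot": [[0,0,0],[0,0,0],[0,0,0],[0,0,0],[0,0,0],[0,0,0],[0,0,0],[0,0,0],[0,0,0],[0,0,0],[0,0,0]], "hand": [1,1,1,1,1,1,1,1,1,1,1]}}

```text
time: 16.85
ee_pos: [566.1, 117.9, 32.6]
orientation: [[0.056, 0.998, -0.007], [0.998, -0.056, -0.002], [-0.002, -0.007, -1.0]]
wrist_force: [-15.0, 2.6, 12.7]
finger_gap: 0.1
finger_force: 9.5
```

Request:
{"op": "send_rows", "data": {"offset": [[0,-0.6,0],[0,-1.1,0],[-4.5,-1.1,0],[-9,-1.1,0],[-9,-1.1,0],[-9,-0.6,0],[-9,-0.4,0],[-9,-0.2,0],[-9,0,0],[-9,0,0]], "delta_rot": [[0,0,0],[0,0,0],[0,0,0],[0,0,0],[0,0,0],[0,0,0],[0,0,0],[0,0,0],[0,0,0],[0,0,0]], "hand": [1,1,1,1,1,1,1,1,1,1]}}

```text
time: 18.1
ee_pos: [560.8, 29.2, 32.5]
orientation: [[0.054, 0.999, -0.008], [0.999, -0.054, -0.002], [-0.002, -0.008, -1.0]]
wrist_force: [-16.1, -1.0, 14.2]
finger_gap: -0.1
finger_force: 9.9
```

```bash
python3 - <<'E'
from go import *
rel(jig(-45,-45,32),-3.2)
E
```

```text
t 18.1 pos [560.8  29.2  32.5] F [-16.1  -1.   14.2] gap -0.1 off [ 0.02 -0.23  0.05] rot [-0.5  0.1  0.1]
```

The three stops lie on one line with a slope of 3.4°, which matches the jig's yaw (3.2–3.4°), so plate and block are both seated. I return to the middle for the final push.

Request:
{"op": "send_rows", "data": {"offset": [[0,-0.6,0],[0,-1.2,0],[2.5,-1.2,0],[4.6,-1.2,0],[4.6,-1.2,0],[4.6,-0.7,0],[4.6,-0.5,0],[4.6,-0.3,0],[4.6,-0.1,-0.1],[4.6,0,-0.1],[4.6,0,-0.1]], "delta_rot": [[0,0,0],[0,0,0],[0,0,0],[0,0,0],[0,0,0],[0,0,0],[0,0,0],[0,0,0],[0,0,0],[0,0,0],[0,0,0]], "hand": [1,1,1,1,1,1,1,1,1,1,1]}}

```text
time: 19.48
ee_pos: [563.3, 73.8, 32.7]
orientation: [[0.056, 0.998, -0.008], [0.998, -0.056, -0.002], [-0.002, -0.008, -1.0]]
wrist_force: [-12.5, 1.8, 3.5]
finger_gap: -0.2
finger_force: 6.3
```

Request:
{"op": "send_rows", "data": {"offset": [[0,0,-0.05],[0,0,-0.1],[0,0,-0.1],[0,0,-0.1],[0,0,-0.1]], "delta_rot": [[0,0,0],[0,0,0],[0,0,0],[0,0,0],[0,0,0]], "hand": [1,1,1,1,1]}}

```text
time: 20.1
ee_pos: [563.3, 73.8, 33.3]
orientation: [[0.056, 0.998, -0.009], [0.998, -0.056, -0.002], [-0.002, -0.008, -1.0]]
wrist_force: [-11.0, 1.7, -2.5]
finger_gap: -0.1
finger_force: 4.7
```

```bash
python3 - <<'E'
from go import *
rel(jig(-45,0,32),-3.4)
t=snap("top","t7.png"); s=snap("scene","s7.png")
# block top (z=42) near/far edges in the scene view: dark mask
m=(cv2.GaussianBlur(s.max(axis=2),(3,3),0)<70).astype(np.uint8); m[:,:180]=0; m[:,222:]=0; m[:225]=0; m[275:]=0
def J(P):
    d=np.array(P[:2])-[606,72]; a=np.radians(-3.3); return d[0]*np.cos(a)+d[1]*np.sin(a),-d[0]*np.sin(a)+d[1]*np.cos(a)
# far top edge of the block: first dark row going down, per column
E=[]
for u in range(191,214):
    col=s[225:275,u].max(axis=1).astype(float); k=int(np.argmax(col<90))
    f=k-1+(col[k-1]-90)/(col[k-1]-col[k]) if k else 0
    E.append(J(pt("scene",(u,225+f),42)))
E=np.array(E); a=np.polyfit(E[:,1],E[:,0],1); r=E[:,0]-np.polyval(a,E[:,1]); ok=abs(r)<2
print(E.round(1).tolist()); a=np.polyfit(E[ok,1],E[ok,0],1); print("slope deg",np.degrees(-np.arctan(a[0])),"x mid",E[ok,0].mean())
E
```

```text
t 20.1 pos [563.3  73.8  33.3] F [-11.    1.7  -2.5] gap -0.1 off [ 0.06 -0.22  0.14] rot [-0.5  0.1  0.2]
[[34.5, 88.8], [36.0, 85.4], [48.2, 77.3], [35.4, 80.2], [219.9, -4.4], [218.3, -6.8], [216.8, -9.2], [215.2, -11.6], [213.7, -14.0], [212.1, -16.4], [210.5, -18.7], [209.0, -21.1], [207.4, -23.5], [205.9, -25.9], [204.3, -28.3], [202.7, -30.6], [201.2, -33.0], [199.6, -35.4], [198.1, -37.8], [196.5, -40.1], [194.9, -42.5], [193.4, -44.9], [191.8, -47.3]]
slope deg 74.53623226466043 x mid 204.29051785454263<stdin>:15: RankWarning: Polyfit may be poorly conditioned
```

```bash
python3 - <<'E'
from go import *
s=cv2.imread("pics/s7.png"); g=s.max(axis=2).astype(float)
def J(P):
    d=np.array(P[:2])-[606,72]; a=np.radians(-3.3); return d[0]*np.cos(a)+d[1]*np.sin(a),-d[0]*np.sin(a)+d[1]*np.cos(a)
E=[];N=[]
for u in range(190,219):
    c=g[244:285,u]; k=int(np.argmax(c<100)) 
    j=k+int(np.argmax(c[k+3:]>110))+3   # block near face -> plate top
    if k: E.append(J(pt("scene",(u,244+k-1+(c[k-1]-100)/(c[k-1]-c[k])),42)))
    N.append(J(pt("scene",(u,244+j-1+(110-c[j-1])/(c[j]-c[j-1])),24)))
for n,E in(("far top",E),("near at plate",N)):
    E=np.array(E)
    for _ in range(4):
        a=np.polyfit(E[:,1],E[:,0],1); r=abs(E[:,0]-np.polyval(a,E[:,1])); E=E[r<=max(1.5,2*np.median(r))]
    print(n,len(E),"slope",np.degrees(-np.arctan(a[0])).round(2),"x",E[:,0].mean().round(1),"y",E[[0,-1],1].round(0))
E
```

```text
far top 25 slope 0.48 x 50.4 y [85. 17.]
 ** On entry to DLASCL parameter number  4 had an illegal value
 ** On entry to DLASCL parameter number  4 had an illegal value
 ** On entry to DLASCL parameter number  4 had an illegal value
 ** On entry to DLASCL parameter number  4 had an illegal value
 ** On entry to DLASCL parameter number  5 had an illegal value
 ** On entry to DLASCL parameter number  4 had an illegal value<stdin>:10: RuntimeWarning: divide by zero encountered in scalar divide
h.py:8: RuntimeWarning: invalid value encountered in scalar divide
  s=1+k*(x*x+y*y); x,y=xd/s,yd/s
Traceback (most recent call last):
numpy.linalg.LinAlgError: SVD did not converge in Linear Least Squares
```

```bash
python3 - <<'E'
from go import *
def J(P):
    d=np.array(P[:2])-[606,72]; a=np.radians(-3.3); return d[0]*np.cos(a)+d[1]*np.sin(a),-d[0]*np.sin(a)+d[1]*np.cos(a)
for f in("s4","s5","s6","s7"):
    g=cv2.imread(f"pics/{f}.png").max(axis=2).astype(float)
    for th in(100,140):
        E=[]
        for u in range(192,214):
            c=g[244:285,u]; k=int(np.argmax(c<th))
            if k: E.append(J(pt("scene",(u,244+k-1+(c[k-1]-th)/(c[k-1]-c[k])),42)))
        E=np.array(E)
        for _ in range(4):
            a=np.polyfit(E[:,1],E[:,0],1); r=abs(E[:,0]-np.polyval(a,E[:,1])); E=E[r<=max(1.5,2*np.median(r))]
        print(f,th,len(E),"slope",np.degrees(-np.arctan(a[0])).round(2),"x",E[:,0].mean().round(1))
    if f in("s4","s7"): print(g[246:276,203].astype(int))
t=[0,0]
for z in(24,42):
    for x,y in((56,60),(70,60),(20,60),(20,90)): print(x,y,z,np.round(proj("scene",jig(x,y,z,a=-3.3)),1))
E
```

```text
s4 100 22 slope 1.9 x 47.3
s4 140 9 slope 16.59 x 100.4
[131 135 134 135 140 134 120 139 247 252 236 144  91  89  92  93  92  92
  84  67  54  53  53  53  53  65 176 255 249 248]
s5 100 22 slope 0.7 x 50.4
s5 140 8 slope 17.29 x 100.3
s6 100 22 slope 0.62 x 50.4
s6 140 6 slope 19.78 x 99.8
s7 100 22 slope 0.6 x 50.4
s7 140 7 slope 18.42 x 99.7
[132 132 135 137 141 133 122 139 248 254 203 100  87  94  92  92  89  86
  68  56  56  52  47 134 255 251 248 248 250 234]
56 60 24 [198.6 263.5]
70 60 24 [196.4 261. ]
20 60 24 [204.5 269.9]
20 90 24 [193.6 273.5]
56 60 42 [198.  257.5]
70 60 42 [195.7 255.1]
20 60 42 [203.9 263.9]
20 90 42 [192.9 267.5]
```

The block moved 3.1 mm in the push. That takes its far face from about 52.6 to 55.7, against 56 for the stop face. It hasn't shifted since, even at 15–20 N, so it is seated. I hand in while pressing with about 11 N.

```bash
python3 -c "
from h import *
print(env.job_done()); print(env.read_state()['wrist_force'])"
```

```text
the job is handed in; nothing more can be done
None
the job is handed in; nothing more can be done
```

I laid the packing block in front of the set-back stop and let it go, then pushed the plate home and handed in at about 20 s, still pressing it with about 11 N; my measurements agree with plate and block being flush and square, but the hand-in gave no verdict.

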